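# Open the specimen press and draw its board out to the line

### The arm

A 6-joint arm with a two-finger parallel gripper is mounted at the origin on the work surface. World frame = base frame: x ahead of the robot, y to its left, z up, the work surface at z = 0. Lengths are in mm, angles in rad, forces in N, time in s.
With the tool pointing down it reaches from about 400 to 925 mm from the base axis. Payload 12.5 kg.
Tool frame: the origin (TCP) lies on the centre line of the jaws, within the pads' length; the fingertips stand 19 mm ahead of it and the grasp point (between the pads) is the TCP; z points along the fingers, y is the line along which they close (so a half turn about z gives the same grasp; the last joint's range is limited). The gripper opens to 95 mm and grips with 3 to 60 N. Pads are 20 mm wide; open, the fingers measure 119 mm over their backs; the gripper's body (75 mm by 180 mm) begins 59 mm behind the grasp point.
Start: joints at [-0.106, 0.491, 1.559, -0, 1.092, -0.106], TCP at [625.016, 0.021, 233.661] pointing down, gripper open.
Joint ranges: [-3.1, 3.1], [-0.84, 2.19], [0.05, 2.79], [-1.13, 4.28], [0.06, 2.93], [-2.69, 2.69]. Speed limits (rad/s): [2.22, 2.22, 2.79, 3.14, 3.14, 3.14].

### API

Orientations are given as [roll, pitch, yaw] about the fixed x, y, z axes, in that order (R = Rz(yaw) Ry(pitch) Rx(roll)).
In Python, from cell import state, read_camera, job_done gives the robot as it stands.
- The arm moves only by the tool arm_command, never from a script. Its argument "deltas" is a list of rows, each an object of numbers: "dx", "dy", "dz": the shift along the world's x, y, z in m; "yaw": the turn about the world's z in degrees. In form: [{"dx": .., "dy": .., "dz": .., "yaw": ..}, ...]. A call has 1 to 20 rows; each row shifts and turns the commanded pose from where the row before left it; what a row does not reach is not made up. A row lasts 1/10 s, in which the tool goes at most 50 mm and 8.59 degrees, less where a joint would pass 70% of its speed; a pose out of reach is approached as far as the arm can. A call with a gripper value outside its range is refused whole. "gripper" is the finger opening in m, from 0 to 0.0951, set as the call begins (left out, the last holds). The fingers move at their own pace and stop on an object; the grip force is fixed at half the most. Time passes only in rows, so rows that do not move let the fingers close. It gives the time, the measured TCP pose, the force, the opening and the grip force at its end, in the units of the state.
- state(): the state, without advancing time (a new reading comes with each control period).
- read_camera(name): name is "scene" or "side" or "wrist"; returns a dict with "color" (420x560x3 uint8, red, green, blue), "range_z" (420x560 float32, mm along the optical axis (not along the pixel's ray), 0 where there is no reading), "fx", "fy", "cx", "cy" (pixels), "extrinsics" (4x4, takes a point from camera to world coordinates). Camera axes: x right, y up, looking along -z (the intrinsics and any distortion apply to the point x, -y, -z); pixel columns grow to the right and rows downward; lengths in mm; the calibration is good to about 2 mm. A picture is of the moment at which its call begins.
- job_done(): hands the job in; it is judged then, once.
The state is a dict: "t": time; "joints": joint angles; "qvel": joint speeds; "tau": joint torques, N m; "eef_pos": TCP position; "tcp_rot": TCP orientation; "ft_force": force on the tool from outside, world axes, zero at the start; "moment": the same for the moment, N m; "opening": opening from 0.0 (shut) to 1.0 (fully open); "grip_force": force on a finger pad.
Only numpy, scipy, OpenCV 4.12 (cv2) and the standard library are available. Lean on these libraries where they do the work, as an engineer would, in place of code of your own. Each camera call takes 0.05 s, during which the arm holds its last target. There are 200 camera calls.

### The job

Open the plant-specimen press: wind its crank anticlockwise (seen from above) through two full turns to lift the platen well clear, and only then move the board. Draw the board straight out of the press by its knob until the line scribed across it, behind the pad of blotters, is level with the edge of the press bed; the board would tip off there, so the job finishes while you are still holding it: level, still, its tail lying on the bed. Leave the platen up and everything else on the bench where it stands.

Things in the scene. Friction and masses are not known exactly. Their poses are not given: they have to be found in the camera images.
- press: Bench screw press of grey cast iron, fixed, turned up to 0.3 rad either way. Origin on the bench under the screw axis, z up; its y axis (roughly room +y) is the way the board is drawn out; x runs from column to column. Columns of 24 mm diameter at x = +-95 mm, y = 0; crossbar 232 mm (x) by 40 mm (y), 128 to 158 mm above the bench
- bed_edge (a point): Middle of the bed's outer edge, over which the board comes out: 85 mm along y from the press's origin, 30 mm above the bench. The edge is straight and runs along the press's x. The bed is flat, 236 mm (x) by 170 mm (y), its top 30 mm above the bench. Axes as the press's
- platen: Pressing plate, 150 (x) by 130 (y) by 12 mm, under the crossbar; moved only by the screw, 10 mm up per turn, and stays where left. Its underside is 51 mm above the bench at crank value 0, so it starts 1 to 4 mm above the pad on the board. Origin: on the bench under the screw axis at crank value 0, rising with the platen; not a point on the plate
- crank (a joint): Crank angle (rad), growing anticlockwise seen from above, which raises platen and crank 1.59 mm per rad. Starts between 0 and 1.8; range -0.4 to 20. At value v the arm points from the screw axis along v - 2.47 rad, anticlockwise from the press's x axis (at the start roughly away from the outer bed edge). Takes about 2 N at the handle; does not run back
- crank_grip (a point): Middle of the crank's handle: upright black sleeve, 22 mm diameter, 48 mm high, spinning freely on its pin, 60 mm from the screw axis; 212 mm above the bench at crank value 0, rising 10 mm per turn. It begins 4 mm above the flat crank arm; the hub on the screw axis is no higher than the sleeve's lower end. Free from above
- board: Loose pale wooden board, 130 (x) by 300 (y) by 10 mm, 0.3 to 0.6 kg, lying on the bed and sticking out at both sides. Origin at the centre of its underside, z up, y axis towards its knob end (same sense as the press's y). A pad of blotters (112 by 116 by 10 mm) is fixed on its middle. Centre of mass close to its middle
- board_knob (a point): Middle of the board's round dark wooden knob, 26 mm diameter, upright on the board's top at board x = 0, y = +130 mm. The knob is 40 mm high (its lowest 10 mm a neck of 20 mm diameter), top 50 mm above the board's underside, this point 35 mm above it. Free from above
- board_line (a point): Middle of the dark line, 2 mm wide, scribed across the full width of the board's top at board y = -65 mm (10 mm above its underside), 7 mm behind the pad. At the start it lies about under the platen's rear edge and may be hidden; drawn out, it comes into view 20 mm before the bed's outer edge
- dish: Bystander: closed glass dish, 98 mm diameter, 16 mm high, next to the press; origin at the centre of its underside
- lens: Bystander: hand lens lying flat, ring of 78 mm diameter, 10 mm thick, handle 85 mm long along its x; origin under the middle of the glass
- brush: Bystander: small brush 160 mm long, lying next to the press; origin on the bench near its middle
- jar: Bystander: capped specimen jar, 56 mm diameter, 75 mm high, next to the press; origin at the centre of its underside
- beaker: Bystander: glass beaker, 72 mm diameter, 90 mm high; origin at the centre of its underside
- reagent: Bystander: amber reagent bottle, 68 mm diameter, 160 mm high; origin at the centre of its underside
- slide_box: Bystander: grey slide box, 97 by 167 by 33 mm; origin at the centre of its underside

How it is judged (in metres and radians):
On the way:
1. the crank has been wound up through two full turns (crank value above 12.1) with the board still in its place (moved less than 15 mm) (value of joint crank above 12.1 rad and distance of board from where it was at the start of the episode below 0.015 m), for 0.1 s.
At the end, for the whole second after the job is handed in: Scribed line within 6 mm of the bed's outer edge (20 mm sideways, 0.14 rad askew); board level within 0.05 rad, still (under 10 mm/s), tail on the bed (over 0.3 N), held in the fingers (over 1 N), not touched by the platen, which is still up (crank above 12.0) (value of joint crank above 12 rad and angle between the y axis of board and the y axis of press, either way round below 0.14 rad and angle between board's own z axis and vertical below 0.05 rad and contact force between board and press above 0.3 N and contact force between board and the fingers above 1 N and contact force between board and platen below 0.2 N and linear speed of board below 0.01 m/s and y of board_line in the frame of bed_edge between -0.006 and 0.006 m and x of board_line in the frame of bed_edge between -0.02 and 0.02 m); the arm keeps its last pose, push and grip.
It fails at once if the board tipped (more than 0.1 rad) (angle between board's own z axis and vertical above 0.1 rad).
It fails at once if a bystander was shifted by more than 30 mm (distance of any of dish, lens, brush, jar, beaker, reagent, slide_box from where it was at the start of the episode above 0.03 m).
It also fails if it takes over 67 s, if anything falls off the work surface, if the arm or the gripper's body presses on something with over 40 N, if the wrist force passes 120 N, or if a joint passes its speed limit or range.

## Working session

There is one attempt and no reset: what is moved stays moved. The work goes in short steps, Python scripts to look and compute and a tool call to move; the robot and the scene stay as the last step left them, time stands still between calls to the robot, and variables do not carry over. Pictures are saved under pics/ and viewed, at most 10 in all, crops included, and the job is handed in when it is done.

Besides the shell and the picture viewer there is one more tool, called after "Emit:" as a command line: name --argument value ..., lists and objects as JSON in quotes. arm_command: Moves the arm, as the interface text tells. Its arguments: {"type":"object","properties":{"deltas":{"type":"array"},"gripper":{"type":"number"}},"required":["deltas"]}

```bash
ls; mkdir -p pics; cat > h.py <<'E'
import numpy as np,cv2
from cell import state,read_camera,job_done
def cam(n,fn=None):
    c=read_camera(n)
    if fn: cv2.imwrite('pics/'+fn,c['color'][:,:,::-1])
    return c
def ray(c,u,v):
    E=np.array(c['extrinsics']);d=np.array([(u-c['cx'])/c['fx'],-(v-c['cy'])/c['fy'],-1.])
    return E[:3,3],E[:3,:3]@d
def onz(c,u,v,z):
    o,d=ray(c,u,v);return o+d*(z-o[2])/d[2]
def cloud(c):
    v,u=np.mgrid[0:420,0:560];r=c['range_z'].astype(float)
    p=np.stack([(u-c['cx'])/c['fx']*r,-(v-c['cy'])/c['fy']*r,-r],-1)
    E=np.array(c['extrinsics']);return p@E[:3,:3].T+E[:3,3]
def proj(c,p):
    E=np.array(c['extrinsics']);q=E[:3,:3].T@(np.array(p)-E[:3,3])
    return c['cx']-c['fx']*q[0]/q[2],c['cy']+c['fy']*q[1]/q[2]
E
python3 - <<'E'
from h import *
ims=[]
for n in ['scene','side']:
    c=cam(n);ims.append(c['color'][:,:,::-1]);np.savez(n+'0.npz',**{k:c[k] for k in c})
    print(n,np.round(c['extrinsics'],2).tolist(),c['fx'],c['cx'],c['cy'],c.keys())
    cv2.imwrite('pics/%s0.png'%n,ims[-1])
print(state())
E
```

```text
pics
scene [[0.55, -0.56, 0.62, 1399.48], [0.83, 0.35, -0.43, -614.51], [0.02, 0.75, 0.66, 1026.47], [0.0, 0.0, 0.0, 1.0]] 507.8287554157933 274.6116236673832 217.3584862120773 dict_keys(['color', 'range_z', 'fx', 'fy', 'cx', 'cy', 'extrinsics'])
side [[-0.96, 0.15, -0.25, 223.24], [-0.29, -0.48, 0.83, 1111.77], [0.0, 0.86, 0.5, 867.22], [0.0, 0.0, 0.0, 1.0]] 478.77137462428266 276.7224364044702 212.28717535527687 dict_keys(['color', 'range_z', 'fx', 'fy', 'cx', 'cy', 'extrinsics'])
{'t': 0.1, 'joints': array([-1.05646195e-01,  4.91463214e-01,  1.55938026e+00,  4.82946854e-06,
        1.09169679e+00, -1.05587893e-01]), 'qvel': array([-0.00043546, -0.00287336, -0.00099876,  0.00030837,  0.00027619,
        0.00077572]), 'tau': array([ 2.47082615e-03, -6.13621187e+01, -2.58604574e+01,  6.93451893e-02,
        4.70101309e-02, -2.07912552e-05]), 'eef_pos': array([6.24807573e+02, 1.53462914e-02, 2.33145424e+02]), 'tcp_rot': array([-3.14065077e+00, -1.04130135e-04,  1.57073575e+00]), 'ft_force': array([-0.32815491, -0.54418472,  1.08646714]), 'moment': array([ 0.00472813,  0.01748649, -0.01040939]), 'grip_force': 0.0, 'opening': 0.9992669264454247}
```

View pics/scene0.png

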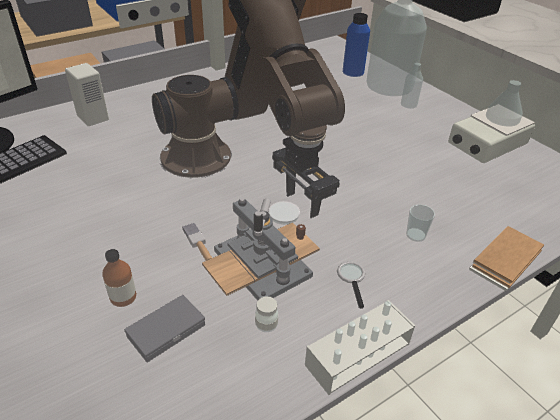

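View pics/side0.png

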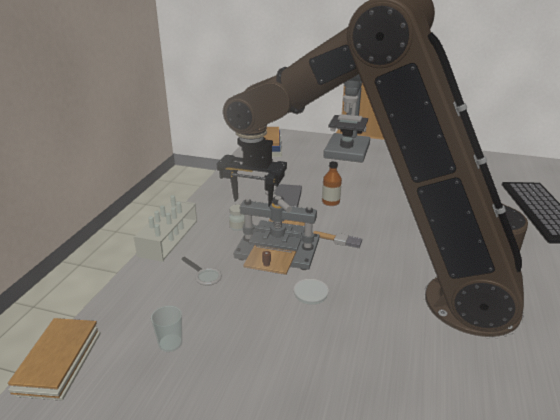

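The scene picture shows the press near (265,245), with the knob at (300,232). The side picture shows the press at (278,232) and the knob at (267,258). Next I'll get the geometry from the depth cloud.

```bash
python3 - <<'E'
from h import *
for n,box in (('scene',(190,190,330,310)),('side',(225,190,330,280))):
    c=dict(np.load(n+'0.npz'));P=cloud(c)
    u0,v0,u1,v1=box;Q=P[v0:v1,u0:u1].reshape(-1,3);C=c['color'][v0:v1,u0:u1].reshape(-1,3).astype(int)
    sat=C.max(1)-C.min(1)
    m=(Q[:,2]>150)&(Q[:,2]<163)&(sat<30)&(abs(Q[:,1])<300)
    r=cv2.minAreaRect(Q[m][:,:2].astype(np.float32));print(n,'bar',m.sum(),r,Q[m].mean(0))
    q=Q[m][:,:2];w,V=np.linalg.eigh(np.cov(q.T));print(' pca',np.degrees(np.arctan2(V[1,1],V[0,1])),np.sqrt(w))
    m=(Q[:,2]>24)&(Q[:,2]<35)&(sat<25);r=cv2.minAreaRect(Q[m][:,:2].astype(np.float32));print(' bed',m.sum(),r)
    m=(sat>35)&(Q[:,2]>33)&(Q[:,2]<48)&(C.sum(1)>250);r=cv2.minAreaRect(Q[m][:,:2].astype(np.float32));print(' board',m.sum(),r,cv2.boxPoints(r).round().tolist())
    m=(C.sum(1)<170)&(Q[:,2]>55)&(Q[:,2]<90);print(' knob?',m.sum(),np.median(Q[m],0),Q[m].max(0),Q[m].min(0))
    m=(Q[:,2]>185)&(Q[:,2]<245)&(sat<30);print(' crank',m.sum(),np.median(Q[m],0),Q[m].max(0),Q[m].min(0))
    k=cv2.resize(c['color'][v0:v1,u0:u1,::-1],None,fx=5 if n=='scene' else 7,fy=5 if n=='scene' else 6,interpolation=cv2.INTER_CUBIC)
    cv2.imwrite('pics/crop_%s.png'%n,k)
E
```

```text
scene bar 696 ((579.875732421875, -91.19744873046875), (234.2093048095703, 45.2921142578125), 2.1130530834198) [597.33996015 -93.02601484 157.9817886 ]
 pca -176.99171004503884 [12.05935426 71.67905044]
 bed 1106 ((585.4755859375, -114.93464660644531), (352.3016357421875, 280.04998779296875), 64.82367706298828)
 board 1830 ((576.5433959960938, -88.2059326171875), (133.96728515625, 300.9147033691406), 1.0861985683441162) [[507.0, 61.0], [512.0, -240.0], [646.0, -237.0], [641.0, 63.0]]
 knob? 1 [583.01974296  48.64179223  63.64781373] [583.01974296  48.64179223  63.64781373] [583.01974296  48.64179223  63.64781373]
 crank 447 [623.57186684 -82.90340533 215.24835292] [685.68948813  11.73397617 244.91008493] [ 531.26295445 -141.73039672  185.05017591]
side bar 486 ((578.7457275390625, -80.04622650146484), (230.90829467773438, 50.7744026184082), 1.8347337245941162) [577.70093615 -73.97291828 156.71469526]
 pca -177.35926696960087 [12.07240465 70.8821791 ]
 bed 908 ((621.3787231445312, -189.86795043945312), (307.6763916015625, 527.3828125), 3.7498209476470947)
 board 904 ((576.6588134765625, -74.13993835449219), (129.0826873779297, 288.72003173828125), 1.2777705192565918) [[509.0, 69.0], [515.0, -220.0], [644.0, -217.0], [638.0, 72.0]]
  return _methods._mean(a, axis=axis, dtype=dtype,
  ret = um.true_divide(
Traceback (most recent call last):
ValueError: zero-size array to reduction operation maximum which has no identity
```

View pics/crop_scene.png

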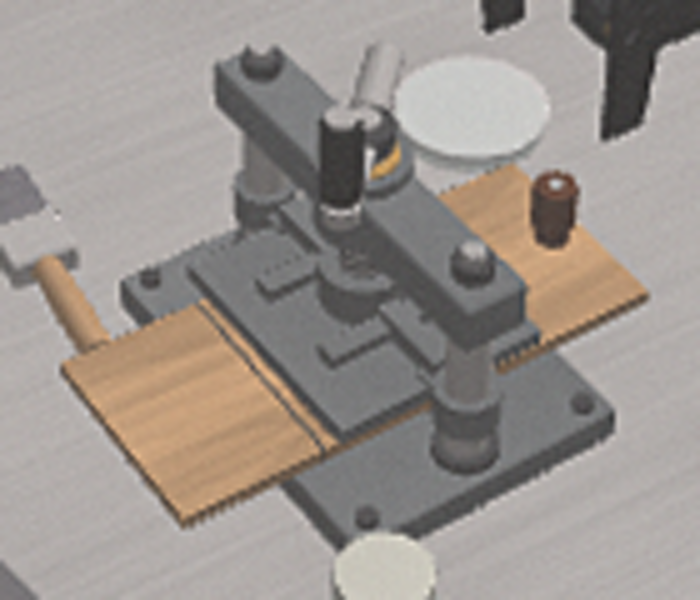

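The crop shows the black crank sleeve with its top at (343,118), the knob top at (555,183), and the scribed line behind the platen. There is also a pale tilted rod at (378,75) to locate.

```bash
python3 - <<'E'
from h import *
c=dict(np.load('scene0.npz'));P=cloud(c)
def at(u,v): print((u,v),P[int(round(v)),int(round(u))].round(1),c['color'][int(round(v)),int(round(u))])
s=lambda a,b:(190+a/5,190+b/5)
for a,b in [(343,118),(343,160),(343,200),(343,215),(380,50),(375,75),(365,100),(370,120),(385,160),(410,170),(555,183),(555,200),(555,225),(262,60),(474,262),(310,440)]: at(*s(a,b))
print('sleeve top on z', [onz(c,*s(343,118),z).round(1) for z in (236,239)],'knob top',onz(c,*s(556,183),80).round(1))
for k,z in (((262,62),170),((474,262),170)):print(onz(c,*s(*k),z).round(1))
C=c['color'].astype(int);dk=(C.max(2)<60);dk[:, :]&=False
m=np.zeros((420,560),bool);m[190:310,190:330]=True
for nm,mm in (('sleeve',m&(C.max(2)<55)&(P[:,:,2]>195)&(P[:,:,0]<640)&(P[:,:,1]<-60)),('rod',m&(C.min(2)>95)&(P[:,:,2]>185)&(P[:,:,2]<300))):
    Q=P[mm];vv,uu=np.nonzero(mm);print(nm,len(Q),Q.mean(0).round(1),Q.min(0).round(),Q.max(0).round(),uu.min(),uu.max(),vv.min(),vv.max())
c=dict(np.load('side0.npz'));P=cloud(c);C=c['color'].astype(int)
k=cv2.resize(c['color'][170:285,220:335,::-1],None,fx=5.2,fy=5.2,interpolation=cv2.INTER_CUBIC);cv2.imwrite('pics/cs.png',k)
E
```

```text
(258.6, 213.6) [ 628.6 -129.1  244.1] [175 172 169]
(258.6, 222.0) [ 632.5 -131.5  223. ] [60 58 59]
(258.6, 230.0) [ 630.9 -130.4  195.4] [49 47 45]
(258.6, 233.0) [ 630.  -129.9  184.5] [102  99  98]
(266.0, 200.0) [540.1 -52.  192.7] [178 173 171]
(265.0, 205.0) [558.6 -66.9 195.3] [180 177 174]
(263.0, 210.0) [570.8 -80.8 193.5] [154 150 147]
(264.0, 214.0) [582.2 -85.  190.3] [184 177 175]
(267.0, 222.0) [590.5 -81.  167.6] [203 161 105]
(272.0, 224.0) [598.5 -70.9 162.1] [106 106 107]
(301.0, 226.6) [576.2  42.1  80.4] [161 163 162]
(301.0, 230.0) [587.8  33.5  82.3] [82 68 60]
(301.0, 235.0) [584.7  37.4  59.1] [78 65 61]
(242.4, 202.0) [491.3 -96.1 171.1] [100  99 100]
(284.8, 242.4) [680.6 -87.2 173.5] [100  98  98]
(252.0, 278.0) [ 633.3 -153.2   39. ] [192 154 119]
sleeve top on z [array([ 618.8, -124.1,  236. ]), array([ 621.7, -125.9,  239. ])] knob top [574.7  43.8  80. ]
[492.1 -95.3 170. ]
[678.6 -86.3 170. ]
sleeve 7 [ 631.2 -129.5  204. ] [ 627. -137.  195.] [ 634. -124.  221.] 256 261 221 230
rod 186 [587.1 -79.5 204.8] [ 531. -140.  185.] [710.  12. 297.] 254 329 192 233
```

View pics/cs.png

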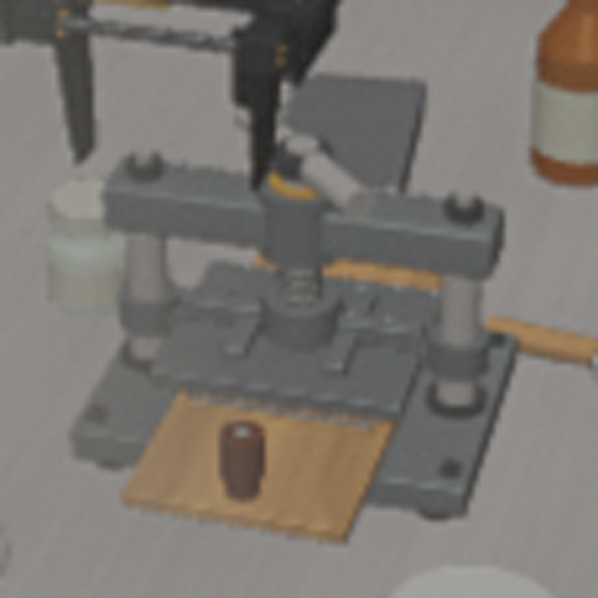

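The pale rod is a counterweight lying low, opposite the crank arm. The press centre is about (582,-90) with a yaw of about 3°, and the sleeve is at roughly (627,-128). I'll raise the tool over the crank and use the wrist camera.

Emit:
arm_command --deltas '[{"dz": 0.03}, {"dz": 0.03}, {"dz": 0.03}, {"dz": 0.03}, {"dy": -0.03}, {"dy": -0.03}, {"dy": -0.03}, {"dy": -0.03}, {}, {}, {}]'

```text
$.deltas[0]: bad value
```

```bash
python3 - <<'E'
from h import *
s=state();print(s['t'],s['eef_pos'],s['ft_force'])
cs=[]
for n in('wrist','scene','side'):
    c=cam(n,n+'1.png');np.savez(n+'1.npz',**c)
    print(n,np.round(c['extrinsics'],2)[:3].tolist()) if n=='wrist' else 0
    cs.append(c)
side=cs[2]['color'][170:285,220:335,::-1]
a=cv2.resize(side,(460,460),interpolation=cv2.INTER_CUBIC)
w=cv2.resize(cs[0]['color'][:,:,::-1],(613,460))[:, :]
cv2.imwrite('pics/m1.png',cv2.resize(np.hstack([w[:,130:470],a]),(800,460)))
cv2.imwrite('pics/wr.png',cs[0]['color'][:,:,::-1])
E
```

```text
0.1 [6.24807573e+02 1.53462914e-02 2.33145424e+02] [-0.32815491 -0.54418472  1.08646714]
wrist [[1.0, 0.0, 0.0, 625.84], [-0.0, 0.97, 0.23, 66.6], [-0.0, -0.23, 0.97, 383.45]]
```

View pics/wr.png

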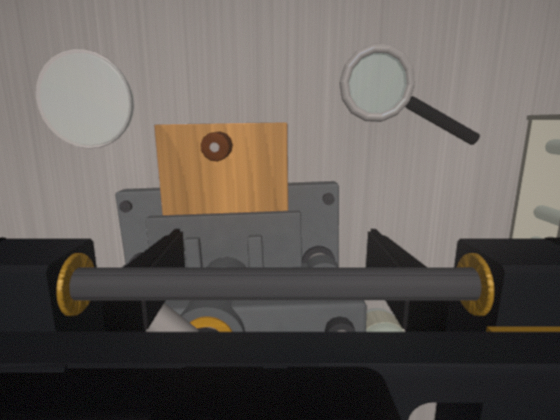

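The move was refused, since each row seems to need all four keys. The wrist picture does show the bed's outer edge from (121,190) to (338,183) and the knob top at (214,147).

Emit:
arm_command --deltas '[{"dx": 0, "dy": 0, "dz": 0.03, "yaw": 0}, {"dx": 0, "dy": 0, "dz": 0.03, "yaw": 0}, {"dx": 0, "dy": 0, "dz": 0.03, "yaw": 0}, {"dx": 0, "dy": -0.04, "dz": 0, "yaw": 0}, {"dx": 0, "dy": -0.04, "dz": 0, "yaw": 0}, {"dx": 0, "dy": -0.04, "dz": 0, "yaw": 0}, {"dx": 0, "dy": -0.04, "dz": 0, "yaw": 0}, {"dx": 0, "dy": -0.04, "dz": 0, "yaw": 0}, {"dx": 0, "dy": 0, "dz": 0, "yaw": 0}, {"dx": 0, "dy": 0, "dz": 0, "yaw": 0}]'

```text
t: 1.25
eef_pos: [624.8, -200.6, 323.2]
tcp_rot: [-3.141, -0.0, 1.569]
ft_force: [-0.1, 0.5, 0.1]
opening: 1.003
grip_force: 0.0
```

```bash
python3 - <<'E'
from h import *
w=dict(np.load('wrist1.npz'))
a,b=onz(w,121,190,30),onz(w,338,183,30);print('edge corners',a,b,np.hypot(*(b-a)[:2]),np.degrees(np.arctan2(*(b-a)[1::-1])),(a+b)/2)
print('knob',onz(w,214,147,80),'board end',onz(w,157,124,40),onz(w,288,123,40))
s=state();print(s['t'],s['eef_pos'],s['ft_force'])
c=cam('wrist','wr2.png');np.savez('wrist2.npz',**c)
np.savez('side2.npz',**cam('side','side2.png'));np.savez('scene2.npz',**cam('scene','scene2.png'))
E
```

```text
edge corners [465.42558737  -2.4505023   30.        ] [690.85776305   4.75223358  30.        ] 225.54721287256706 1.8300228022867449 [578.14167521   1.15086564  30.        ]
knob [572.79376568  45.2256154   80.        ] board end [511.59958363  64.44622514  40.        ] [638.26751194  65.27426301  40.        ]
1.25 [ 624.79094207 -200.59979037  323.23452841] [-0.09238846  0.45090719  0.07286804]
```

View pics/wr2.png

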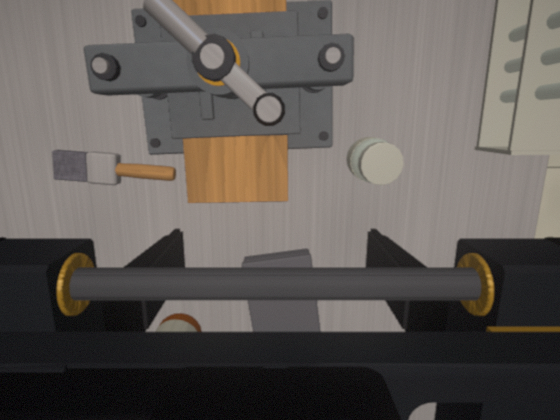

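The wrist picture now shows the sleeve top at (268,108), the hub at (213,57) and the column nuts at (104,67) and (332,56).

```bash
python3 - <<'E'
from h import *
w=dict(np.load('wrist2.npz'));P=cloud(w)
g=cv2.medianBlur(cv2.cvtColor(w['color'],cv2.COLOR_RGB2GRAY),3)
for n,(u,v) in dict(sleeve=(268,108),hub=(211,56),nutL=(104,67),nutR=(332,56),arm=(240,82),bar=(150,65)).items(): print(n,P[v-2:v+3,u-2:u+3].reshape(-1,3).mean(0).round(1))
# ring extents of black sleeve
m=(g<55)[90:130,245:295].astype(np.uint8);k,_=cv2.findContours(m,cv2.RETR_EXTERNAL,cv2.CHAIN_APPROX_NONE);k=max(k,key=cv2.contourArea)
(x,y),r=cv2.minEnclosingCircle(k);print('circ',x+245,y+90,r)
print('sleeve@238.7',onz(w,x+245,y+90,238.7),'@(268,108)',onz(w,268,108,238.7))
bl,br=onz(w,104,67,171),onz(w,332,56,171);print('nuts',bl,br,(bl+br)/2,np.degrees(np.arctan2(*(br-bl)[1::-1])),np.hypot(*(br-bl)[:2]))
# crossbar rect
q=P.reshape(-1,3);mm=(abs(q[:,2]-158)<5)&(q[:,1]<-40)&(q[:,1]>-140);rc=cv2.minAreaRect(q[mm][:,:2].astype(np.float32));print('bar',rc)
# bed rear corners
a,b=onz(w,151,152,30),onz(w,331,147,30);print('rear',a,b)
for n in('sleeve',):
  for f in('scene2','side2'):
    c=dict(np.load(f+'.npz'));print(f,proj(c,[626,-127,238.7]))
E
```

```text
sleeve [ 621.4 -125.5  241.9]
hub [577.3 -85.3 191. ]
nutL [486.5 -90.3 173.1]
nutR [672.1 -82.5 173.2]
arm [ 598.4 -103.6  185.8]
bar [518.7 -86.5 156.9]
circ 269.03125 109.515625 16.000625610351562
sleeve@238.7 [ 621.98677762 -126.29653644  238.7       ] @(268,108) [ 621.31826716 -125.33813676  238.7       ]
nuts [485.58303764 -90.02550751 171.        ] [672.48547906 -82.09220767 171.        ] [579.03425835 -86.05885759 171.        ] 2.4305295762051564 187.0707349045559
bar ((577.8800659179688, -87.949462890625), (231.15428161621094, 45.885135650634766), 2.138646125793457)
rear [ 468.0530783  -171.12505067   30.        ] [ 696.80846216 -165.42056339   30.        ]
scene2 (np.float64(259.17263029004135), np.float64(214.84158308167468))
side2 (np.float64(266.97122793554047), np.float64(174.98168272483576))
```

Emit:
arm_command --deltas '[{"dx": -0.0033, "dy": 0.035, "dz": 0, "yaw": 0}, {"dx": 0, "dy": 0.04, "dz": 0, "yaw": 0}, {"dx": 0, "dy": 0, "dz": 0, "yaw": 0}, {"dx": 0, "dy": 0, "dz": -0.025, "yaw": 0}, {"dx": 0, "dy": 0, "dz": -0.025, "yaw": 0}, {"dx": 0, "dy": 0, "dz": -0.025, "yaw": 0}, {"dx": 0, "dy": 0, "dz": -0.02, "yaw": 0}, {"dx": 0, "dy": 0, "dz": -0.008, "yaw": 0}, {"dx": 0, "dy": 0, "dz": 0, "yaw": 0}]'

```text
t: 2.3
eef_pos: [621.6, -124.5, 220.0]
tcp_rot: [-3.14, -0.0, 1.572]
ft_force: [-0.2, -0.3, 1.3]
opening: 1.002
grip_force: 0.0
```

Emit:
arm_command --deltas '[{"dx": 0, "dy": 0, "dz": 0, "yaw": 0}, {"dx": 0, "dy": 0, "dz": 0, "yaw": 0}, {"dx": 0, "dy": 0, "dz": 0, "yaw": 0}, {"dx": 0, "dy": 0, "dz": 0, "yaw": 0}, {"dx": 0, "dy": 0, "dz": 0, "yaw": 0}, {"dx": 0, "dy": 0, "dz": 0, "yaw": 0}, {"dx": 0, "dy": 0, "dz": 0, "yaw": 0}, {"dx": 0, "dy": 0, "dz": 0, "yaw": 0}]' --gripper 0.0

```text
t: 3.1
eef_pos: [621.7, -125.0, 220.7]
tcp_rot: [3.142, 0.0, 1.571]
ft_force: [0.1, -0.3, -0.2]
opening: 0.381
grip_force: 0.0
```

```bash
python3 - <<'E'
import numpy as np
# per-row deltas for one turn, 12 rows... 10deg rows starting at angle a0
a=np.radians(-42.3+np.arange(0,361,10));p=60*np.c_[np.cos(a),np.sin(a)]
for d in np.diff(p,axis=0): print('%.1f,%.1f'%tuple(d),end='  ')
E
```

```text
6.3,8.3  4.8,9.3  3.1,10.0  1.3,10.4  -0.5,10.4  -2.3,10.2  -4.0,9.6  -5.7,8.8  -7.1,7.7  -8.3,6.3  -9.3,4.8  -10.0,3.1  -10.4,1.3  -10.4,-0.5  -10.2,-2.3  -9.6,-4.0  -8.8,-5.7  -7.7,-7.1  -6.3,-8.3  -4.8,-9.3  -3.1,-10.0  -1.3,-10.4  0.5,-10.4  2.3,-10.2  4.0,-9.6  5.7,-8.8  7.1,-7.7  8.3,-6.3  9.3,-4.8  10.0,-3.1  10.4,-1.3  10.4,0.5  10.2,2.3  9.6,4.0  8.8,5.7  7.7,7.1
```

Emit:
arm_command --deltas '[{"dx": 0, "dy": 0, "dz": 0, "yaw": 0}, {"dx": 0, "dy": 0, "dz": 0, "yaw": 0}, {"dx": 0, "dy": 0, "dz": 0, "yaw": 0}, {"dx": 0, "dy": 0, "dz": 0, "yaw": 0}, {"dx": 0, "dy": 0, "dz": 0, "yaw": 0}]'

```text
t: 3.6
eef_pos: [621.6, -124.9, 220.7]
tcp_rot: [-3.141, -0.0, 1.571]
ft_force: [-1.7, 0.4, 0.7]
opening: 0.23
grip_force: 30.0
```

Gripped at 22 mm. First quarter-turn as a test.

Emit:
arm_command --deltas '[{"dx": 0.0063, "dy": 0.0083, "dz": 0.0003, "yaw": 0}, {"dx": 0.0048, "dy": 0.0093, "dz": 0.0003, "yaw": 0}, {"dx": 0.0031, "dy": 0.01, "dz": 0.0003, "yaw": 0}, {"dx": 0.0013, "dy": 0.0104, "dz": 0.0003, "yaw": 0}, {"dx": -0.0005, "dy": 0.0104, "dz": 0.0003, "yaw": 0}, {"dx": -0.0023, "dy": 0.0102, "dz": 0.0003, "yaw": 0}, {"dx": -0.004, "dy": 0.0096, "dz": 0.0003, "yaw": 0}, {"dx": -0.0057, "dy": 0.0088, "dz": 0.0002, "yaw": 0}, {"dx": -0.0071, "dy": 0.0077, "dz": 0.0002, "yaw": 0}]'

```text
t: 4.5
eef_pos: [617.2, -40.2, 223.1]
tcp_rot: [-3.14, 0.002, 1.572]
ft_force: [-6.9, -10.4, 2.8]
opening: 0.225
grip_force: 30.0
```

Emit:
arm_command --deltas '[{"dx": -0.0083, "dy": 0.0063, "dz": 0.0003, "yaw": 0}, {"dx": -0.0093, "dy": 0.0048, "dz": 0.0003, "yaw": 0}, {"dx": -0.01, "dy": 0.0031, "dz": 0.0003, "yaw": 0}, {"dx": -0.0104, "dy": 0.0013, "dz": 0.0003, "yaw": 0}, {"dx": -0.0104, "dy": -0.0005, "dz": 0.0003, "yaw": 0}, {"dx": -0.0102, "dy": -0.0023, "dz": 0.0003, "yaw": 0}, {"dx": -0.0096, "dy": -0.004, "dz": 0.0003, "yaw": 0}, {"dx": -0.0088, "dy": -0.0057, "dz": 0.0002, "yaw": 0}, {"dx": -0.0077, "dy": -0.0071, "dz": 0.0002, "yaw": 0}]'

```text
t: 5.4
eef_pos: [532.5, -44.3, 225.7]
tcp_rot: [3.141, -0.0, 1.571]
ft_force: [3.1, -0.6, -5.3]
opening: 0.226
grip_force: 30.0
```

Emit:
arm_command --deltas '[{"dx": -0.0063, "dy": -0.0083, "dz": 0.0003, "yaw": 0}, {"dx": -0.0048, "dy": -0.0093, "dz": 0.0003, "yaw": 0}, {"dx": -0.0031, "dy": -0.01, "dz": 0.0003, "yaw": 0}, {"dx": -0.0013, "dy": -0.0104, "dz": 0.0003, "yaw": 0}, {"dx": 0.0005, "dy": -0.0104, "dz": 0.0003, "yaw": 0}, {"dx": 0.0023, "dy": -0.0102, "dz": 0.0003, "yaw": 0}, {"dx": 0.004, "dy": -0.0096, "dz": 0.0003, "yaw": 0}, {"dx": 0.0057, "dy": -0.0088, "dz": 0.0002, "yaw": 0}, {"dx": 0.0071, "dy": -0.0077, "dz": 0.0002, "yaw": 0}]'

```text
t: 6.3
eef_pos: [537.4, -130.3, 228.2]
tcp_rot: [-3.141, 0.001, 1.571]
ft_force: [-2.2, 0.7, -3.3]
opening: 0.227
grip_force: 30.0
```

Emit:
arm_command --deltas '[{"dx": 0.0083, "dy": -0.0063, "dz": 0.0003, "yaw": 0}, {"dx": 0.0093, "dy": -0.0048, "dz": 0.0003, "yaw": 0}, {"dx": 0.01, "dy": -0.0031, "dz": 0.0003, "yaw": 0}, {"dx": 0.0104, "dy": -0.0013, "dz": 0.0003, "yaw": 0}, {"dx": 0.0104, "dy": 0.0005, "dz": 0.0003, "yaw": 0}, {"dx": 0.0102, "dy": 0.0023, "dz": 0.0003, "yaw": 0}, {"dx": 0.0096, "dy": 0.004, "dz": 0.0003, "yaw": 0}, {"dx": 0.0088, "dy": 0.0057, "dz": 0.0002, "yaw": 0}, {"dx": 0.0077, "dy": 0.0071, "dz": 0.0002, "yaw": 0}]'

```text
t: 7.2
eef_pos: [622.4, -124.1, 230.7]
tcp_rot: [-3.141, -0.0, 1.571]
ft_force: [-5.0, 1.9, -0.9]
opening: 0.23
grip_force: 30.0
```

The first turn went cleanly with forces under 13 N. Second turn.

Emit:
arm_command --deltas '[{"dx": 0.0063, "dy": 0.0083, "dz": 0.0003, "yaw": 0}, {"dx": 0.0048, "dy": 0.0093, "dz": 0.0003, "yaw": 0}, {"dx": 0.0031, "dy": 0.01, "dz": 0.0003, "yaw": 0}, {"dx": 0.0013, "dy": 0.0104, "dz": 0.0003, "yaw": 0}, {"dx": -0.0005, "dy": 0.0104, "dz": 0.0003, "yaw": 0}, {"dx": -0.0023, "dy": 0.0102, "dz": 0.0003, "yaw": 0}, {"dx": -0.004, "dy": 0.0096, "dz": 0.0003, "yaw": 0}, {"dx": -0.0057, "dy": 0.0088, "dz": 0.0002, "yaw": 0}, {"dx": -0.0071, "dy": 0.0077, "dz": 0.0002, "yaw": 0}, {"dx": -0.0083, "dy": 0.0063, "dz": 0.0003, "yaw": 0}, {"dx": -0.0093, "dy": 0.0048, "dz": 0.0003, "yaw": 0}, {"dx": -0.01, "dy": 0.0031, "dz": 0.0003, "yaw": 0}, {"dx": -0.0104, "dy": 0.0013, "dz": 0.0003, "yaw": 0}, {"dx": -0.0104, "dy": -0.0005, "dz": 0.0003, "yaw": 0}, {"dx": -0.0102, "dy": -0.0023, "dz": 0.0003, "yaw": 0}, {"dx": -0.0096, "dy": -0.004, "dz": 0.0003, "yaw": 0}, {"dx": -0.0088, "dy": -0.0057, "dz": 0.0002, "yaw": 0}, {"dx": -0.0077, "dy": -0.0071, "dz": 0.0002, "yaw": 0}]'

```text
t: 9.0
eef_pos: [532.5, -44.4, 235.7]
tcp_rot: [3.141, -0.0, 1.571]
ft_force: [4.3, -1.0, -9.3]
opening: 0.228
grip_force: 30.0
```

Emit:
arm_command --deltas '[{"dx": -0.0063, "dy": -0.0083, "dz": 0.0003, "yaw": 0}, {"dx": -0.0048, "dy": -0.0093, "dz": 0.0003, "yaw": 0}, {"dx": -0.0031, "dy": -0.01, "dz": 0.0003, "yaw": 0}, {"dx": -0.0013, "dy": -0.0104, "dz": 0.0003, "yaw": 0}, {"dx": 0.0005, "dy": -0.0104, "dz": 0.0003, "yaw": 0}, {"dx": 0.0023, "dy": -0.0102, "dz": 0.0003, "yaw": 0}, {"dx": 0.004, "dy": -0.0096, "dz": 0.0003, "yaw": 0}, {"dx": 0.0057, "dy": -0.0088, "dz": 0.0002, "yaw": 0}, {"dx": 0.0071, "dy": -0.0077, "dz": 0.0002, "yaw": 0}, {"dx": 0.0083, "dy": -0.0063, "dz": 0.0003, "yaw": 0}, {"dx": 0.0093, "dy": -0.0048, "dz": 0.0003, "yaw": 0}, {"dx": 0.01, "dy": -0.0031, "dz": 0.0003, "yaw": 0}, {"dx": 0.0104, "dy": -0.0013, "dz": 0.0003, "yaw": 0}, {"dx": 0.0104, "dy": 0.0005, "dz": 0.0003, "yaw": 0}, {"dx": 0.0102, "dy": 0.0023, "dz": 0.0003, "yaw": 0}, {"dx": 0.0096, "dy": 0.004, "dz": 0.0003, "yaw": 0}, {"dx": 0.0088, "dy": 0.0057, "dz": 0.0002, "yaw": 0}, {"dx": 0.0077, "dy": 0.0071, "dz": 0.0002, "yaw": 0}, {"dx": 0, "dy": 0, "dz": 0, "yaw": 0}, {"dx": 0, "dy": 0, "dz": 0, "yaw": 0}]'

```text
t: 11.0
eef_pos: [622.0, -124.4, 240.8]
tcp_rot: [3.141, -0.0, 1.572]
ft_force: [0.9, 0.8, -5.2]
opening: 0.228
grip_force: 30.0
```

Crank is at about 14.2. Release, rise, and look at the knob.

Emit:
arm_command --deltas '[{"dx": 0, "dy": 0, "dz": 0, "yaw": 0}, {"dx": 0, "dy": 0, "dz": 0, "yaw": 0}, {"dx": 0, "dy": 0, "dz": 0, "yaw": 0}, {"dx": 0, "dy": 0, "dz": 0, "yaw": 0}, {"dx": 0, "dy": 0, "dz": 0, "yaw": 0}, {"dx": 0, "dy": 0, "dz": 0.01, "yaw": 0}, {"dx": 0, "dy": 0, "dz": 0.02, "yaw": 0}, {"dx": 0, "dy": 0, "dz": 0.03, "yaw": 0}, {"dx": 0, "dy": 0, "dz": 0.02, "yaw": 0}, {"dx": -0.02, "dy": 0.03, "dz": 0, "yaw": 0}, {"dx": -0.02, "dy": 0.04, "dz": 0, "yaw": 0}, {"dx": -0.009, "dy": 0.04, "dz": 0, "yaw": 0}, {"dx": 0, "dy": 0, "dz": 0, "yaw": 0}, {"dx": 0, "dy": 0, "dz": 0, "yaw": 0}, {"dx": 0, "dy": 0, "dz": 0, "yaw": 0}]' --gripper 0.095

```text
t: 12.5
eef_pos: [573.1, -15.7, 321.0]
tcp_rot: [3.141, 0.0, 1.57]
ft_force: [-0.3, -0.4, -0.5]
opening: 0.999
grip_force: 0.0
```

```bash
python3 - <<'E'
from h import *
s=state();print(s['t'],s['eef_pos'],s['ft_force'],s['opening'])
c=cam('wrist','wr3.png');np.savez('wrist3.npz',**c)
E
```

```text
12.5 [573.07620995 -15.68480397 320.9834304 ] [-0.3019163  -0.38908527 -0.5011358 ] 0.9992992573044239
```

View pics/wr3.png

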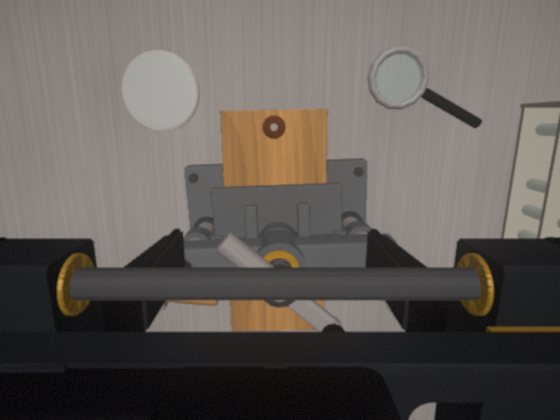

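The picture shows the knob top at (274,127), bed-edge corners near (187,166) and (367,159), and the board straight. Refining these with contours.

```bash
python3 - <<'E'
from h import *
c=dict(np.load('wrist3.npz'));I=c['color'].astype(int)
S=I.sum(2);sat=I.max(2)-I.min(2)
m=(S[110:146,255:295]<260).astype(np.uint8);k,_=cv2.findContours(m,0,1);k=max(k,key=cv2.contourArea);(x,y),r=cv2.minEnclosingCircle(k)
print('knob',x+255,y+110,r,onz(c,x+255,y+110,80),onz(c,274,127,80))
# bed front edge (bench/bed brightness step) columns left & right of board
g=cv2.GaussianBlur(cv2.cvtColor(c['color'],cv2.COLOR_RGB2GRAY),(3,3),0).astype(float)
pts=[]
for u in list(range(195,216))+list(range(335,360)):
    col=g[150:180,u];d=np.diff(col);v=150+d.argmin()+.5;pts.append((u,v))
pts=np.array(pts);f=np.polyfit(pts[:,0],pts[:,1],1);res=pts[:,1]-np.polyval(f,pts[:,0]);g2=abs(res)<2;f=np.polyfit(*pts[g2].T,1)
print('edge fit',f,g2.sum(),onz(c,190,np.polyval(f,190),30),onz(c,277,np.polyval(f,277),30),onz(c,365,np.polyval(f,365),30))
# board left/right edges
for v in(118,135,150,175):
    row=(sat[v,200:350]>40);u=np.nonzero(row)[0]+200;print(v,onz(c,u.min()-.5,v,40)[:2],onz(c,u.max()+.5,v,40)[:2])
v=np.nonzero(sat[90:130,250]>40)[0].min()+90-.5;print('board end',onz(c,250,v,40),onz(c,310,np.nonzero(sat[90:130,310]>40)[0].min()+89.5,40))
E
```

```text
knob 273.5 126.8636360168457 11.413626670837402 [572.70317376  45.12943714  80.        ] [573.25467796  44.98188845  80.        ]
edge fit [-3.80035426e-02  1.71288826e+02] 46 [465.93492781  -1.78236215  30.        ] [576.91343487   2.27530932  30.        ] [688.71743877   6.36316315  30.        ]
118 [508.52079051  55.07460958] [636.70602006  54.91379672]
135 [507.75341668  34.91136828] [637.38452903  34.74307869]
150 [508.2966851   16.73712958] [637.99605456  16.56364491]
175 [508.38953482 -14.37804069] [639.04305566 -14.56160874]
board end [544.36736802  64.94477884  40.        ] [616.49902342  66.01527884  40.        ]
```

Emit:
arm_command --deltas '[{"dx": 0, "dy": 0.03, "dz": 0, "yaw": 0}, {"dx": 0, "dy": 0.031, "dz": 0, "yaw": 0}, {"dx": 0, "dy": 0, "dz": -0.03, "yaw": 0}, {"dx": 0, "dy": 0, "dz": -0.04, "yaw": 0}, {"dx": 0, "dy": 0, "dz": -0.04, "yaw": 0}, {"dx": 0, "dy": 0, "dz": -0.04, "yaw": 0}, {"dx": 0, "dy": 0, "dz": -0.03, "yaw": 0}, {"dx": 0, "dy": 0, "dz": -0.02, "yaw": 0}, {"dx": 0, "dy": 0, "dz": -0.02, "yaw": 0}, {"dx": 0, "dy": 0, "dz": -0.02, "yaw": 0}, {"dx": 0, "dy": 0, "dz": -0.014, "yaw": 0}, {"dx": 0, "dy": 0, "dz": 0, "yaw": 0}, {"dx": 0, "dy": 0, "dz": 0, "yaw": 0}, {"dx": 0, "dy": 0, "dz": 0, "yaw": 0}]'

```text
t: 13.95
eef_pos: [573.2, 45.8, 67.6]
tcp_rot: [3.14, 0.0, 1.571]
ft_force: [-0.6, 0.5, -0.2]
opening: 1.001
grip_force: 0.0
```

Emit:
arm_command --deltas '[{"dx": 0, "dy": 0, "dz": 0, "yaw": 0}, {"dx": 0, "dy": 0, "dz": 0, "yaw": 0}, {"dx": 0, "dy": 0, "dz": 0, "yaw": 0}, {"dx": 0, "dy": 0, "dz": 0, "yaw": 0}, {"dx": 0, "dy": 0, "dz": 0, "yaw": 0}, {"dx": 0, "dy": 0, "dz": 0, "yaw": 0}, {"dx": 0, "dy": 0, "dz": 0, "yaw": 0}, {"dx": 0, "dy": 0, "dz": 0, "yaw": 0}, {"dx": 0, "dy": 0, "dz": 0, "yaw": 0}, {"dx": 0, "dy": 0, "dz": 0, "yaw": 0}, {"dx": 0, "dy": 0, "dz": 0, "yaw": 0}, {"dx": 0, "dy": 0, "dz": 0, "yaw": 0}, {"dx": 0, "dy": 0, "dz": 0, "yaw": 0}, {"dx": 0, "dy": 0, "dz": 0, "yaw": 0}, {"dx": 0, "dy": 0, "dz": 0, "yaw": 0}]' --gripper 0.0

```text
t: 15.45
eef_pos: [572.6, 46.0, 66.6]
tcp_rot: [-3.141, -0.0, 1.571]
ft_force: [-1.7, -0.7, 0.4]
opening: 0.266
grip_force: 30.0
```

Knob held. Draw 120 mm, then check.

Emit:
arm_command --deltas '[{"dx": 0, "dy": 0.002, "dz": 0, "yaw": 0}, {"dx": -0.0002, "dy": 0.004, "dz": 0, "yaw": 0}, {"dx": -0.0003, "dy": 0.006, "dz": 0, "yaw": 0}, {"dx": -0.0003, "dy": 0.008, "dz": 0, "yaw": 0}, {"dx": -0.0003, "dy": 0.008, "dz": 0, "yaw": 0}, {"dx": -0.0003, "dy": 0.008, "dz": 0, "yaw": 0}, {"dx": -0.0003, "dy": 0.008, "dz": 0, "yaw": 0}, {"dx": -0.0003, "dy": 0.008, "dz": 0, "yaw": 0}, {"dx": -0.0003, "dy": 0.008, "dz": 0, "yaw": 0}, {"dx": -0.0003, "dy": 0.008, "dz": 0, "yaw": 0}, {"dx": -0.0003, "dy": 0.008, "dz": 0, "yaw": 0}, {"dx": -0.0003, "dy": 0.008, "dz": 0, "yaw": 0}, {"dx": -0.0003, "dy": 0.008, "dz": 0, "yaw": 0}, {"dx": -0.0003, "dy": 0.008, "dz": 0, "yaw": 0}, {"dx": -0.0003, "dy": 0.008, "dz": 0, "yaw": 0}, {"dx": -0.0003, "dy": 0.006, "dz": 0, "yaw": 0}, {"dx": -0.0002, "dy": 0.004, "dz": 0, "yaw": 0}, {"dx": 0, "dy": 0.002, "dz": 0, "yaw": 0}, {"dx": 0, "dy": 0, "dz": 0, "yaw": 0}, {"dx": 0, "dy": 0, "dz": 0, "yaw": 0}]'

```text
t: 17.45
eef_pos: [568.1, 166.2, 66.6]
tcp_rot: [3.141, -0.0, 1.571]
ft_force: [-0.4, 2.5, -1.9]
opening: 0.271
grip_force: 30.0
```

```bash
python3 - <<'E'
from h import *
s=state();print(s['t'],s['eef_pos'],s['ft_force'],s['moment'],s['opening'])
c=cam('scene');np.savez('scene4.npz',**c);d=cam('side');np.savez('side4.npz',**d)
a=cv2.resize(c['color'][180:320,190:350,::-1],(640,560),interpolation=cv2.INTER_CUBIC);cv2.imwrite('pics/s4.png',a)
E
```

```text
17.45 [568.12571051 166.24076068  66.64798263] [-0.39557487  2.45578159 -1.87910026] [ 0.32434517  0.0087114  -0.00578728] 0.27077154594399916
```

View pics/s4.png

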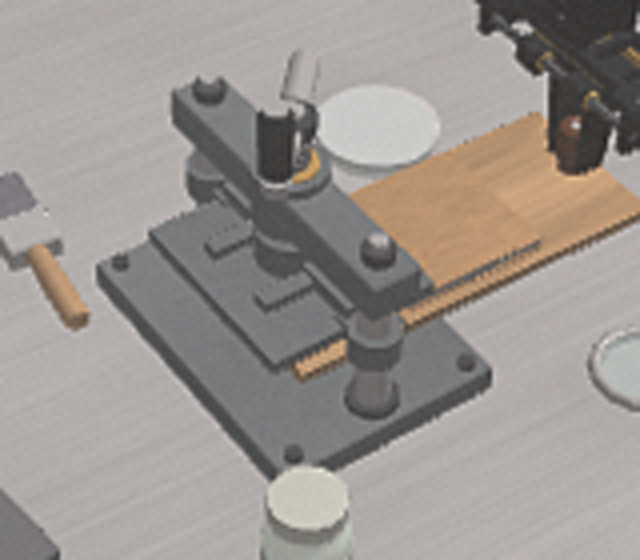

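The board follows cleanly and stays flat, with the rear end at (300,372) still on the bed. Another 30 mm, then measure the line against the edge.

Emit:
arm_command --deltas '[{"dx": -0.0001, "dy": 0.003, "dz": 0, "yaw": 0}, {"dx": -0.0002, "dy": 0.005, "dz": 0, "yaw": 0}, {"dx": -0.0002, "dy": 0.006, "dz": 0, "yaw": 0}, {"dx": -0.0002, "dy": 0.006, "dz": 0, "yaw": 0}, {"dx": -0.0002, "dy": 0.005, "dz": 0, "yaw": 0}, {"dx": -0.0002, "dy": 0.003, "dz": 0, "yaw": 0}, {"dx": -0.0001, "dy": 0.002, "dz": 0, "yaw": 0}, {"dx": 0, "dy": 0, "dz": 0, "yaw": 0}, {"dx": 0, "dy": 0, "dz": 0, "yaw": 0}, {"dx": 0, "dy": 0, "dz": 0, "yaw": 0}]'

```text
t: 18.55
eef_pos: [567.0, 196.1, 66.7]
tcp_rot: [3.141, -0.0, 1.571]
ft_force: [-0.7, 2.0, -2.2]
opening: 0.269
grip_force: 30.0
```

```bash
python3 - <<'E'
from h import *
s=state();print(s['t'],s['eef_pos'],s['ft_force'],s['moment'],s['opening'])
c=cam('scene');np.savez('scene5.npz',**c);d=cam('side');np.savez('side5.npz',**d);np.savez('wrist5.npz',**cam('wrist'))
a=cv2.resize(d['color'][190:310,210:340,::-1],(780,600),fx=0,fy=0,interpolation=cv2.INTER_CUBIC)
cv2.imwrite('pics/s5.png',a)
for n,k in(('side',d),('scene',c)): print(n,'edge mid',proj(k,[574,1,30]),'L',proj(k,[692,5,30]),'R',proj(k,[456,-4,30]),'line',proj(k,[571,1,40]))
E
```

```text
18.55 [566.96483558 196.13906959  66.68420961] [-0.73900612  2.02460323 -2.1830117 ] [0.37299165 0.035752   0.05824883] 0.26881023998720444
side edge mid (np.float64(270.9919267668665), np.float64(258.3171657408997)) L (np.float64(233.51057047902756), np.float64(252.39603907089577)) R (np.float64(309.9426166771175), np.float64(264.26290071277185)) line (np.float64(271.94427190980366), np.float64(255.74378439913767))
scene edge mid (np.float64(287.71368039732346), np.float64(245.03989372691342)) L (np.float64(313.95332082543894), np.float64(270.5323558945303)) R (np.float64(263.6923221754505), np.float64(222.098595979962)) line (np.float64(287.245746328339), np.float64(241.84909085140717))
```

View pics/s5.png

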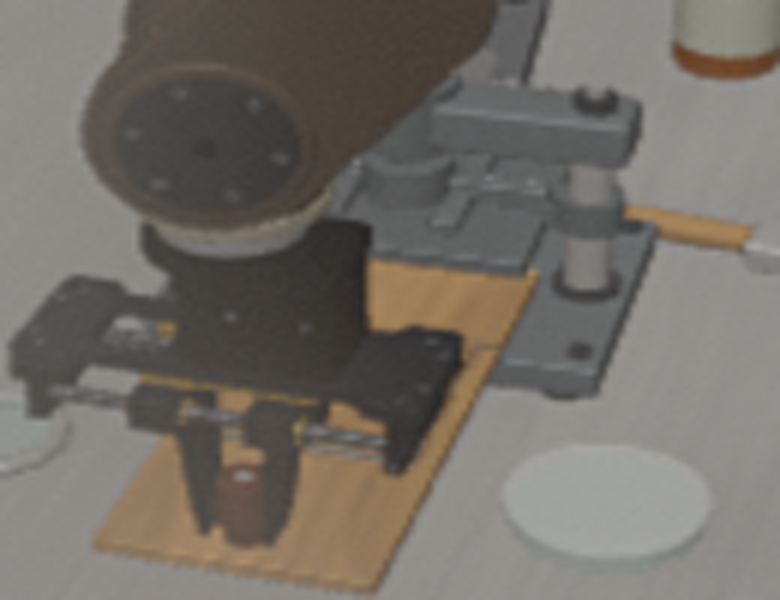

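The line's right end shows at about (497,348) in this crop, just inside the bed edge. One look from the scene camera, plus numbers.

```bash
python3 - <<'E'
from h import *
d=dict(np.load('side5.npz'));c=dict(np.load('scene5.npz'))
print('side line end',onz(d,210+497/6,190+348/5,40),onz(d,210+475/6,190+353/5,40))
from scipy.ndimage import map_coordinates as mc
def prof(k,x0,z,ys,yaw=np.radians(1.5)):
    g=cv2.cvtColor(k['color'],cv2.COLOR_RGB2GRAY).astype(float)
    uv=np.array([proj(k,[x0,y,z]) for y in ys]);return mc(g,[uv[:,1],uv[:,0]],order=1)
ys=np.arange(-24,25,.5)
for n,k,xs in(('side',d,(508,512,516,520)),('scene',c,(540,560,580,600,610,620,630))):
    for x in xs:
        p=prof(k,x,40,ys);i=p.argmin();print(n,'line x',x,'y',ys[i],p[i].round(),np.median(p).round())
for n,k,xs in(('side',d,(470,480,490)),('scene',c,(650,660,670,680)),('scene',c,(470,480,490))):
    for x in xs:
        p=np.diff(cv2.GaussianBlur(prof(k,x,30,ys)[None],(5,1),0)[0]);i=abs(p).argmax();print(n,'edge x',x,'y',ys[i]+.25,p[i].round(1))
cv2.imwrite('pics/s5b.png',cv2.resize(c['color'][200:290,240:350,::-1],(770,600),interpolation=cv2.INTER_CUBIC))
E
```

```text
side line end [506.57636164   1.65707352  40.        ] [515.54221353   9.59567     40.        ]
side line x 508 y -1.0 93.0 106.0
side line x 512 y 0.0 104.0 121.0
side line x 516 y 1.5 106.0 113.0
side line x 520 y 23.5 63.0 113.0
scene line x 540 y 8.5 99.0 124.0
scene line x 560 y -13.0 83.0 137.0
scene line x 580 y -8.5 60.0 113.0
scene line x 600 y 8.5 87.0 96.0
scene line x 610 y -20.0 81.0 96.0
scene line x 620 y -20.5 78.0 84.0
scene line x 630 y -1.0 115.0 155.0
side edge x 470 y -12.25 2.7
side edge x 480 y 23.25 3.6
side edge x 490 y 23.25 3.5
scene edge x 650 y -1.25 5.7
scene edge x 660 y -0.25 6.5
scene edge x 670 y 0.25 6.7
scene edge x 680 y -0.75 6.7
scene edge x 470 y 17.25 9.1
scene edge x 480 y 12.25 8.2
scene edge x 490 y 11.25 7.0
```

View pics/s5b.png

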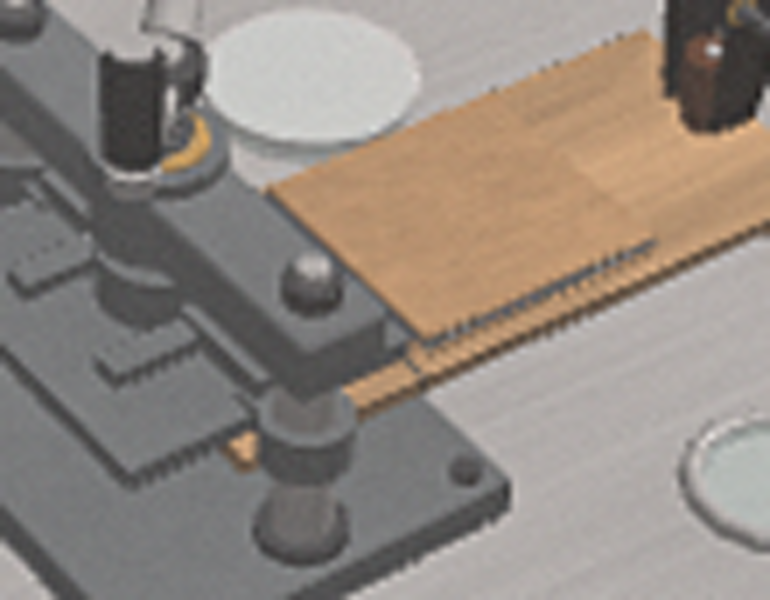

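In this view the line end (415,375) meets the bed edge where the edge runs under the board (425,390). All estimates agree within about 2 mm, and the crank, grip and tail load are fine. Handing in.

```bash
python3 -c "
from h import *
s=state();print(s['t'],s['grip_force']);print(job_done())"
```

```text
18.7 29.999516308307648
the job is handed in; nothing more can be done
None
```

I handed the job in at 18.7 s (no verdict came back): platen wound up two full turns (crank about 14.2 rad), and board drawn out until its line was within about 2 mm of the bed edge by my measurements, still held by its knob.

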